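Clip the fitting shoehorn to its hoop

ROBOT

A 7-joint arm with a two-finger parallel gripper is mounted at the origin on the work surface. World frame = base frame: x ahead of the robot, y to its left, z up, the work surface at z = 0. Lengths are in m, angles in rad, forces in N, time in s.
With the tool pointing down it reaches from about 0.4 to 0.925 m from the base axis. Payload 5.6 kg.
Tool frame: the origin (TCP) lies at the very end of the fingers, on their centre line; the grasp point (between the pads) lies 19 mm behind it; z points along the fingers, y is the direction in which the jaws open and shut (so a half turn about z gives the same grasp; the last joint's range is limited). The gripper opens to 85 mm and grips with 20 to 120 N. Pads are 22 mm wide; open, the fingers measure 114 mm over their backs; the gripper's body (76 mm by 85 mm) begins 54 mm behind the grasp point. The pads swing forward as they close: fully open they stand 13 mm farther back than shut.
Start: joints at [-1.227, 0.468, -0.012, 1.603, 0.006, 1.071, -0.056], TCP at [0.245, 0.602, 0.231] pointing down, gripper open.
Joint ranges: [-2.53, 2.53], [-0.31, 2.02], [-1.57, 1.55], [0.28, 2.44], [-1.29, 4.43], [0.15, 1.84], [-2.92, 2.92]. Speed limits (rad/s): [2.57, 2.57, 3.14, 3.14, 3.14, 3.14, 3.14].

INTERFACE

Orientations are given as a rotation vector (axis times angle).
In Python, from cell import * gives the robot as it stands.
- The arm moves only by the tool servo_tool, never from a script. Its arguments are lists of equal length, an entry for each row: "travel": the shift along the tool's x, y, z in units of 40 mm (1.0 is 40 mm), a list of three; "angular": the turn, a rotation vector about the tool's x, y, z in units of 0.1 rad (1.0 is 0.1 rad), a list of three; "gripper": the gripper command: -1 is fully open, 1 is shut, values between are in proportion. A call has 1 to 5 rows; each row shifts and turns the commanded pose from where the row before left it, along the tool's axes as they then stand; what a row does not reach is not made up. A row lasts 1/12 s, in which the tool goes at most 41.7 mm and 7.16 degrees, less where a joint would pass 70% of its speed; a pose out of reach is approached as far as the arm can. A call with a number of a shift or a turn outside -1 to 1 is refused whole. A call with a gripper value outside its range is refused whole. The fingers move at their own pace and stop on an object; "squeeze" is the grip in N (left out, the last holds). Time passes only in rows, so rows that do not move let the fingers close. It gives the time, the measured TCP pose, the force and the opening at its end, in the units of the state.
- observe(): the state, without advancing time (a new reading comes with each control period).
- get_image(name): name is "side" or "top"; returns a dict with "img" (384x512x3 uint8, red, green, blue), "camera_matrix" (3x3 intrinsics, pixels), "world_from_camera" (4x4, takes a point from camera to world coordinates). Camera axes: x right, y up, looking along -z (the intrinsics and any distortion apply to the point x, -y, -z); pixel columns grow to the right and rows downward; lengths in m; the calibration is good to about 2 mm. A picture is of the moment at which its call begins. There is no depth.
- job_done(): hands the job in, once; it reports no verdict.
Trained networks look in a picture, given as the dict that the camera call returned (one of the last four; its "shot" number tells which), for a name from the list of things; names that differ only in an ending like _2 or _b are one class to them, and where a whole thing is asked for, a point or a joint stands for the part that bears it (a point fixed in the world has none). Each returns a list of dicts, best first, with "score" (0 to 1); they miss things now and then, are a little off and sometimes report something else, mostly with a low value. They report only what shows in the picture. A call takes as long as a camera call.
- masks_of(picture, query): "mask" (384x512 bool, what is visible of it).
- tip_of(picture, query): "xyz" ([x, y, z] in m, in world coordinates, good to about 4 mm: a listed point, or the origin of a listed thing).
The state is a dict: "clock": time; "joints": joint angles; "qd": joint speeds; "joint_efforts": joint torques, N m; "eef_pos": TCP position; "tcp_rot": TCP orientation; "contact_force": force on the tool from outside, world axes, zero at the start; "moment": the same for the moment, N m; "opening": opening from 0.0 (shut) to 1.0 (fully open).
Only numpy, scipy, OpenCV 4.12 (cv2) and the standard library are available. Lean on these libraries where they do the work, as an engineer would, in place of code of your own. Each camera call takes 0.05 s, during which the arm holds its last target. There are 200 camera calls.

TASK

The fitting shoehorn with a snap hook on its handle has slid half under the white display riser: draw it out, lay it flat on the cork mat and let it go. Then take it up again by its wooden handle and push the hook's sprung gate against an upright of the steel hoop on the low grey plinth until that upright is inside the hook and the gate has snapped shut. Leave the shoehorn clipped to the hoop and lying flat on the plinth, and do not disturb the other things on the table.

Things in the scene. Friction and masses are not known exactly. Their poses are not given: they have to be found in the camera images.
- horn: Shoehorn, loose, 219 mm long, 0.16 kg: steel blade, wooden handle, snap hook. Origin on its underside, 110 mm from the blade's end, 109 mm from the hook's tip; x runs along it to the hook, z up as it lies, y left, to the hook's gate. Starts flat on the table, hook and most of the handle under the riser, blade out. Neck x -37 to -17 mm: 30 mm wide, 10 thick. Cross-bar x 45 to 55: 48 mm wide.
- horn_handle (a point): Centre of the shoehorn's wooden handle (at x 12.5, y 0, z 9 mm in the shoehorn's frame), axes as the shoehorn's. The handle runs from x -20 to 45 mm, is 20 mm wide and 18 mm high.
- horn_blade (a point): Centre of the shoehorn's blade, half-way up (x -65, y 0, z 7 mm in the shoehorn's frame); the part that sticks out at the start. The blade is a trough: floor 4 mm thick, two straight parallel side lips 14 mm high, 38 mm over the lips, from x -104 to -32 mm; its round end reaches x -110.
- hook_inside (a point): Middle of the space in the flat snap hook (x 80, y -2, z 9 mm in the shoehorn's frame, axes the same). Hook of 8 mm round bar, 9 mm above the underside: back bar on y -22, bend to x 109, nose back along y +18 to x 84. Mouth faces +y. Push an upright in towards -y at x 70 to 79 until its centre is at y -11 to -14 (all in that frame, mm); it passes the gate's end and the gate shuts behind it.
- gate (a joint): Angle of the snap hook's sprung gate, a 6 mm bar that shuts the mouth along y +18 mm from its pivot at x 52 to x 83 mm of the shoehorn's frame: 0 shut, growing to 1.25 rad as it is pushed inwards; a spring shuts it again. Pushing at its end takes about 1.5 N at first, 4 N wide open.
- riser: Fixed white display riser: a board 260 (x) by 200 (y) mm, top at 70 mm, on two side panels 10 mm thick at its x ends; 60 mm clear height beneath, open to +y and -y; a grey boot, up to 0.23 m above the table, stands on its -y half. Origin on the table below the board's centre. The shoehorn's blade sticks out at its +y edge, which is 100 mm from the origin.
- mat: Fixed cork mat 160 (x) by 220 (y) mm, 3 mm thick. Origin under its centre.
- plinth: Fixed low grey plinth 160 (x) by 240 (y) by 12 mm high, origin under its centre. A steel hoop stands up from it in the plane of the plinth's y and z axes: two uprights of 7 mm round bar at x = 0, y = -98 and -42 mm (56 mm apart, 49 mm clear), joined by a top bar, straight uprights up to 46 mm and top at 63.5 mm above the table.
- upright_left (a point): The hoop's upright nearer the plinth's centre (plinth y = -42 mm), point on its axis 24 mm above the table (12 mm above the plinth), axes as the plinth's.
- upright_right (a point): The hoop's other upright (plinth y = -98 mm), point on its axis 24 mm above the table.
- cup_a: White plastic cup, 85 mm high, bystander. Origin under its base.
- cup_b: White plastic cup, 85 mm high, bystander.
- polish_tin: Round shoe polish tin, 76 mm wide, 28 mm high, bystander.
- phone: Black phone lying flat, 74 by 150 by 9 mm, bystander.
- plain_shoehorn: Brass shoehorn without a hook, 160 mm long, bystander.
- pen: Black pen, 140 mm long, bystander.

How it is judged:
On the way, in this order (a step that is already met when the one before it is completed fails the run):
1. the shoehorn has been laid flat on the cork mat (its middle over the mat) and let go (x of horn in the frame of mat between -0.08 and 0.08 m and y of horn in the frame of mat between -0.11 and 0.11 m and height (world z) of horn_handle below 0.022 m and angle between horn's own z axis and vertical below 0.12 rad and contact force between the fingers and horn below 0.1 N and linear speed of horn below 0.02 m/s), for 0.2 s.
2. held by its handle (hand within 55 mm of the handle's centre), the hook is pushed against the hoop so that the gate swings open by 0.35 rad or more (value of joint gate above 0.35 rad and contact force between horn and plinth above 0.3 N and contact force between the fingers and horn above 1 N and distance between the grasp point and horn_handle below 0.055 m), for 0.05 s.
At the end, for the whole second after the job is handed in: One upright of the hoop is inside the snap hook, the gate is shut (within 0.1 rad), the shoehorn lies at rest flat on the plinth (within 0.15 rad of level, handle and hook centres lower than 40 mm above the table), let go (((x of upright_left in the frame of hook_inside between -0.025 and 0.027 m and y of upright_left in the frame of hook_inside between -0.018 and 0.017 m) or (x of upright_right in the frame of hook_inside between -0.025 and 0.027 m and y of upright_right in the frame of hook_inside between -0.018 and 0.017 m)) and value of joint gate below 0.1 rad and height (world z) of each of horn_handle, hook_inside below 0.04 m and angle between horn's own z axis and vertical below 0.15 rad and linear speed of horn below 0.02 m/s and contact force between the fingers and horn below 0.1 N); the robot touches nothing.
It fails at once if a bystander (cup, tin, phone, brass shoehorn, pen) is moved by more than 30 mm (distance of any of cup_a, cup_b, polish_tin, phone, plain_shoehorn, pen from where it was at the start of the episode above 0.03 m).
It also fails if it takes over 61 s, if anything falls off the work surface, if the arm or the gripper's body presses on something with over 40 N, if the wrist force passes 120 N, or if a joint passes its speed limit or range.

## Working session

There is one attempt and no reset: what is moved stays moved. The work goes in short steps, Python scripts to look and compute and a tool call to move; the robot and the scene stay as the last step left them, time stands still between calls to the robot, and variables do not carry over. Pictures are saved under pics/ and viewed, about 8 in all and at most 12, crops included, and the job is handed in when it is done.

Besides the shell and the picture viewer there is one more tool, called after ">>>" as a command line: name --argument value ..., lists and objects as JSON in quotes. servo_tool: Moves the arm, as the interface text tells. Its arguments: {"type":"object","properties":{"travel":{"type":"array"},"angular":{"type":"array"},"gripper":{"type":"array"},"squeeze":{"type":"number"}},"required":["travel","angular","gripper"]}

```bash
mkdir -p pics; ls
cat > h.py <<'E'
from cell import *
import numpy as np, cv2
from scipy.spatial.transform import Rotation as R
def proj(p,X):
    T=np.linalg.inv(p["world_from_camera"]);c=(T@np.append(X,1))[:3]
    u=p["camera_matrix"]@np.array([c[0],-c[1],-c[2]]);return u[:2]/u[2]
def ray(p,uv,z):
    d=np.linalg.inv(p["camera_matrix"])@np.array([uv[0],uv[1],1.]);T=np.array(p["world_from_camera"])
    d=T[:3,:3]@np.array([d[0],-d[1],-d[2]]);o=T[:3,3];return o+d*(z-o[2])/d[2]
def save(p,n,crop=None,s=1):
    i=p["img"][:,:,::-1]
    if crop: i=i[crop[1]:crop[3],crop[0]:crop[2]]
    cv2.imwrite("pics/"+n,cv2.resize(np.ascontiguousarray(i),None,fx=s,fy=s))
E
python3 - <<'E'
from h import *
np.set_printoptions(precision=4,suppress=True)
ps={n:get_image(n) for n in("top","side")}
a=np.hstack([ps["top"]["img"],ps["side"]["img"]])[:,:,::-1]
cv2.imwrite("pics/a.png",np.vstack([ps["top"]["img"],ps["side"]["img"]])[:,:,::-1][:, :])
for n,p in ps.items():
    print(n,p["camera_matrix"],p["world_from_camera"])
    for q in "horn horn_blade horn_handle riser mat plinth upright_left upright_right cup_a polish_tin phone plain_shoehorn pen".split():
        print(q,[(np.round(d["xyz"],4),round(d["score"],2)) for d in tip_of(p,q)][:3])
print(observe())
E
```

```text
pics
top [[365.7101   0.     250.0119]
 [  0.     365.7101 186.0325]
 [  0.       0.       1.    ]] [[ 0.0121  0.9977 -0.0672  0.515 ]
 [-0.9998  0.0111 -0.0157 -0.0141]
 [-0.0149  0.0674  0.9976  0.9767]
 [ 0.      0.      0.      1.    ]]
horn [(array([ 0.5247, -0.3252,  0.0037]), 0.82)]
horn_blade [(array([ 0.5126, -0.2634,  0.0045]), 0.59)]
horn_handle [(array([ 0.53  , -0.3382,  0.0113]), 0.78)]
riser [(array([ 0.5141, -0.4286,  0.0014]), 0.97)]
mat [(array([0.5046, 0.3372, 0.0006]), 0.84), (array([ 0.7775, -0.0183,  0.001 ]), 0.6)]
plinth [(array([0.6033, 0.001 , 0.0041]), 0.56)]
upright_left [(array([ 0.6063, -0.0384,  0.0257]), 0.88), (array([0.5074, 0.3353, 0.0012]), 0.48)]
upright_right [(array([ 0.6091, -0.0925,  0.0276]), 0.58)]
cup_a [(array([ 0.7622, -0.2503, -0.0009]), 0.89), (array([0.6821, 0.388 , 0.0008]), 0.89)]
polish_tin [(array([ 0.7208,  0.271 , -0.0016]), 0.59)]
phone [(array([0.3741, 0.071 , 0.0021]), 0.55), (array([ 0.726 ,  0.27  , -0.0037]), 0.28)]
plain_shoehorn [(array([ 0.3638, -0.1091,  0.0008]), 0.58), (array([ 0.6046, -0.0928,  0.0261]), 0.37)]
pen [
[... 780 characters left out ...]
array([ 0.7211,  0.2687, -0.0005]), 0.58)]
phone [(array([ 0.3718,  0.0694, -0.002 ]), 0.89)]
plain_shoehorn []
pen [(array([ 0.6804,  0.3896, -0.0017]), 0.63), (array([ 0.7757, -0.0198, -0.0013]), 0.41)]
{'clock': 1.4, 'joints': array([-1.227 ,  0.4675, -0.0116,  1.6027,  0.006 ,  1.0714, -0.0563]), 'qd': array([-0.0012, -0.002 , -0.0008, -0.0014, -0.0011,  0.0017,  0.0008]), 'joint_efforts': array([ -0.001 , -53.2224,   0.0206, -25.1628,   0.0114,   0.0013,
        -0.    ]), 'eef_pos': array([0.2453, 0.602 , 0.2313]), 'tcp_rot': array([0.6039, 3.0829, 0.    ]), 'contact_force': array([-0.2424,  0.1878,  0.0472]), 'moment': array([-0.0019,  0.04  , -0.0089]), 'opening': 1.0022948975880992}
```

View pics/a.png

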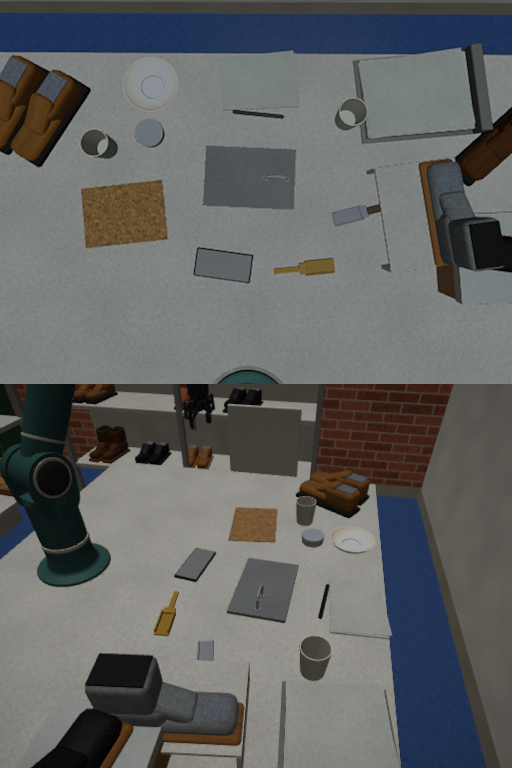

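The top view shows the horn blade at px (332–367, 213) with the handle vanishing under the riser at (380, 209). The plinth is at (250, 178) with the hoop at (276, 178), and the mat at (125, 213). Next I'll measure the blade axis and the plinth heading.

```bash
cat >> h.py <<'E'
def plan(target,yaw_y=None):
    """remaining shift in tool axes (40mm units), turn about tool z (0.1rad) so tool y lies along world angle yaw_y (mod pi)"""
    s=observe();Rt=R.from_rotvec(s["tcp_rot"]);d=Rt.inv().apply(np.array(target)-s["eef_pos"])/0.04
    y=Rt.apply([0,1,0]);a=np.arctan2(y[1],y[0])
    print("t%.2f"%s["clock"],"pos",s["eef_pos"].round(4),"tilt",Rt.apply([0,0,1]).round(3),"yang",round(a,3),"units",d.round(3),"F",s["contact_force"].round(1),"op",round(s["opening"],3),"j7",s["joints"][6].round(2))
    if yaw_y is not None:
        t=-((yaw_y-a+np.pi/2)%np.pi-np.pi/2);print("turn z",round(t/0.1,2))
E
python3 - <<'E'
from h import *
ps={n:get_image(n) for n in("top","side")}
for n,p in ps.items():
    for q,z in(("horn",.012),("plinth",.012),("mat",.003),("riser",.07)):
        for d in masks_of(p,q)[:1]:
            m=d["mask"];uv=np.argwhere(m)[:,::-1]
            P=np.array([ray(p,x,z)[:2] for x in uv]).astype(np.float32)
            (c,wh,an)=cv2.minAreaRect(P);e,v=np.linalg.eigh(np.cov(P.T))
            print(n,q,round(d["score"],2),len(uv),"c",np.round(c,4),"wh",np.round(wh,4),"ang",round(an,1),"pca",np.degrees(np.arctan2(v[1,1],v[0,1])).round(1), "ymin/max",P[:,1].min().round(3),P[:,1].max().round(3))
    print(n,[(q,[np.round(d["xyz"],4) for d in tip_of(p,q)][:1]) for q in("horn","horn_handle","horn_blade","upright_left","upright_right")])
plan([.512,-.265,.15],0)
save(ps["top"],"b.png",(320,150,400,260),7)
E
```

```text
top horn 0.97 593 c [ 0.5089 -0.2792] wh [0.0391 0.1252] ang 14.7 pca 105.4 ymin/max -0.34 -0.217
top plinth 0.77 5338 c [0.6027 0.0024] wh [0.2391 0.1599] ang 88.0 pca 88.1 ymin/max -0.118 0.123
top mat 0.7 4972 c [0.5006 0.3371] wh [0.1637 0.2231] ang 7.1 pca 97.8 ymin/max 0.22 0.452
top riser 0.83 11092 c [ 0.506  -0.4584] wh [0.2854 0.3034] ang 7.3 pca 50.7 ymin/max -0.625 -0.292
top [('horn', [array([ 0.5248, -0.3234, -0.0013])]), ('horn_handle', [array([ 0.5309, -0.3357,  0.0122])]), ('horn_blade', [array([ 0.5089, -0.2585,  0.0092])]), ('upright_left', [array([ 0.6057, -0.036 ,  0.0228])]), ('upright_right', [array([ 0.603 , -0.0932,  0.0261])])]
side horn 0.89 311 c [ 0.5053 -0.2517] wh [0.0386 0.0578] ang 16.4 pca 107.3 ymin/max -0.281 -0.219
side plinth 0.8 3315 c [0.6057 0.0008] wh [0.2589 0.1647] ang 87.9 pca 89.4 ymin/max -0.127 0.132
side mat 0.62 1452 c [0.5043 0.3445] wh [0.159 0.228] ang 8.4 pca 96.6 ymin/max 0.224 0.466
side riser 0.58 12967 c [ 0.4798 -0.4341] wh [0.3424 0.2207] ang 6.6 pca 170.5 ymin/max -0.527 -0.307
side [('horn', []), ('horn_handle', []), ('horn_blade', [array([ 0.5112, -0.2635,  0.0078])]), ('upright_left', [array([ 0.604 , -0.0451,  0.0206])]), ('upright_right', [array([ 0.6052, -0.0902,  0.023 ])])]
t2.40 pos [0.2453 0.602  0.2313] tilt [ 0.  0. -1.] yang 1.184 units [-14.354 -17.556   2.032] F [0.1 0.7 0.3] op 1.0 j7 -0.06
turn z 11.84
```

View pics/b.png

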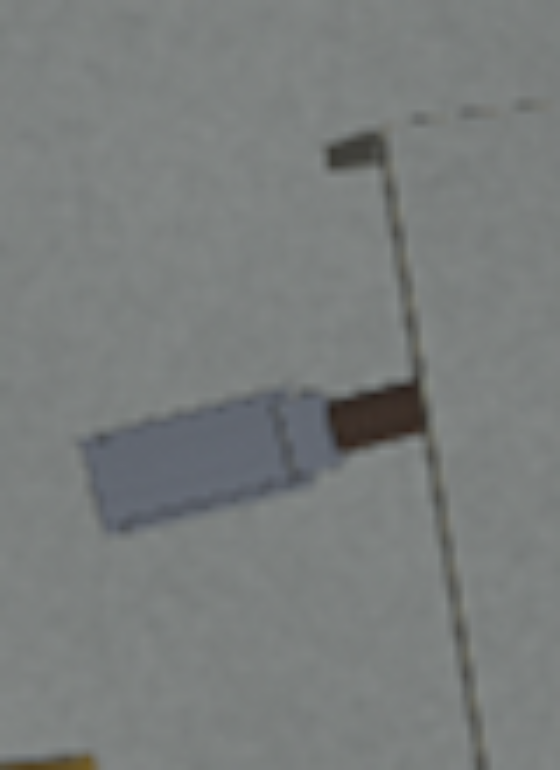

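The blade lies with its x axis at about −75° in world, and the jaws need to be at about 0.27 rad. I'll move there now.

>>> servo_tool --travel '[[-0.874, -0.453, 0], [-0.874, -0.453, 0], [-0.874, -0.453, 0], [-0.874, -0.453, 0], [-0.874, -0.453, 0]]' --angular '[[0, 0, 0], [0, 0, 0], [0, 0, 0], [0, 0, 0], [0, 0, 0]]' --gripper '[-1, -1, -1, -1, -1]'

```text
clock: 2.82
eef_pos: [0.3739, 0.4506, 0.2315]
tcp_rot: [0.603, 3.083, 0.001]
contact_force: [0.7, -0.0, 0.3]
opening: 1.002
```

>>> servo_tool --travel '[[-0.874, -0.453, 0], [-0.874, -0.453, 0], [-0.874, -0.453, 0], [-0.874, -0.453, 0], [-0.874, -0.453, 0]]' --angular '[[0, 0, 0], [0, 0, 0], [0, 0, 0], [0, 0, 0], [0, 0, 0]]' --gripper '[-1, -1, -1, -1, -1]'

```text
clock: 3.23
eef_pos: [0.5017, 0.3007, 0.2316]
tcp_rot: [0.604, 3.083, 0.001]
contact_force: [0.4, -0.4, 0.1]
opening: 1.001
```

>>> servo_tool --travel '[[-0.392, -0.928, 0], [-0.392, -0.928, 0], [-0.392, -0.928, 0], [-0.392, -0.928, 0], [-0.392, -0.928, 0]]' --angular '[[0, 0, 0], [0, 0, 0], [0, 0, 0], [0, 0, 0], [0, 0, 0]]' --gripper '[-1, -1, -1, -1, -1]'

```text
clock: 3.65
eef_pos: [0.503, 0.0989, 0.2315]
tcp_rot: [0.603, 3.083, 0.001]
contact_force: [2.2, 0.2, -0.0]
opening: 1.0
```

>>> servo_tool --travel '[[-0.392, -0.928, 0], [-0.392, -0.928, 0], [-0.392, -0.928, 0], [-0.392, -0.928, 0], [-0.392, -0.928, 0]]' --angular '[[0, 0, 0], [0, 0, 0], [0, 0, 0], [0, 0, 0], [0, 0, 0]]' --gripper '[-1, -1, -1, -1, -1]'

```text
clock: 4.07
eef_pos: [0.5056, -0.1026, 0.2317]
tcp_rot: [0.603, 3.082, 0.001]
contact_force: [0.8, -0.0, -0.0]
opening: 0.999
```

>>> servo_tool --travel '[[-0.392, -0.928, 0], [-0.392, -0.928, 0], [-0.392, -0.928, 0], [0, 0, 0.3]]' --angular '[[0, 0, 0], [0, 0, 0], [0, 0, 0], [0, 0, 0.9]]' --gripper '[-1, -1, -1, -1]'

```text
clock: 4.4
eef_pos: [0.507, -0.2321, 0.222]
tcp_rot: [0.758, 3.042, -0.008]
contact_force: [0.2, -0.3, 0.4]
opening: 0.998
```

>>> servo_tool --travel '[[0, 0, 0.3], [0, 0, 0.3], [0, 0, 0.3], [0, 0, 0.3], [0, 0, 0.3]]' --angular '[[0, 0, 0.9], [0, 0, 0.9], [0, 0, 0.9], [0, 0, 0.9], [0, 0, 0.9]]' --gripper '[-1, -1, -1, -1, -1]'

```text
clock: 4.82
eef_pos: [0.5075, -0.2216, 0.1589]
tcp_rot: [1.41, 2.807, 0.0]
contact_force: [-0.8, 0.3, 0.2]
opening: 0.998
```

>>> servo_tool --travel '[[0, 0, 0.3], [0, 0, 0.3], [0, 0, 0.3], [0, 0, 0.3]]' --angular '[[0, 0, 0.9], [0, 0, 0.9], [0, 0, 0.9], [0, 0, 0.9]]' --gripper '[-1, -1, -1, -1]'

```text
clock: 5.15
eef_pos: [0.5076, -0.2215, 0.1109]
tcp_rot: [1.89, 2.509, 0.0]
contact_force: [-0.4, 0.4, -0.9]
opening: 0.997
```

Run:
```python
from h import *
p=get_image("side")
save(p,"c.png",(100,180,360,384),3)
print([np.round(d["xyz"],4) for d in tip_of(p,"horn_blade")])
plan([.507,-.262,.06],.27);plan([.507,-.262,.004],.27)
```

```text
[array([ 0.5103, -0.2655,  0.0077])]
t5.25 pos [ 0.5063 -0.2208  0.1097] tilt [-0.003  0.001 -1.   ] yang 0.284 units [-0.995 -0.267  1.241] F [-0.8  0.2 -0.3] op 1.001 j7 0.95
turn z 0.14
t5.25 pos [ 0.5063 -0.2208  0.1097] tilt [-0.003  0.001 -1.   ] yang 0.284 units [-0.998 -0.263  2.641] F [-0.8  0.2 -0.3] op 1.001 j7 0.95
turn z 0.14
```

>>> servo_tool --travel '[[-0.5, -0.11, 0.5], [-0.5, -0.11, 0.5], [0, 0, 0.7], [0, 0, 0.6], [0, 0, 0.36]]' --angular '[[0, 0, 0.1], [0, 0, 0], [0, 0, 0], [0, 0, 0], [0, 0, 0]]' --gripper '[-1, -1, -1, -1, -1]' --squeeze 50

```text
clock: 5.67
eef_pos: [0.5093, -0.2622, 0.0033]
tcp_rot: [-1.894, -2.504, 0.0]
contact_force: [0.4, 0.3, 0.0]
opening: 1.004
```

>>> servo_tool --travel '[[0, 0, 0], [0, 0, 0], [0, 0, 0], [0, 0, 0], [0, 0, 0]]' --angular '[[0, 0, 0], [0, 0, 0], [0, 0, 0], [0, 0, 0], [0, 0, 0]]' --gripper '[1, 1, 1, 1, 1]'

```text
clock: 6.08
eef_pos: [0.5112, -0.2628, 0.007]
tcp_rot: [1.895, 2.502, 0.002]
contact_force: [-1.0, -0.1, 5.3]
opening: 0.422
```

>>> servo_tool --travel '[[0, 0, 0], [0, 0, 0], [0, 0, 0], [0, 0, 0], [0, 0, 0]]' --angular '[[0, 0, 0], [0, 0, 0], [0, 0, 0], [0, 0, 0], [0, 0, 0]]' --gripper '[1, 1, 1, 1, 1]'

```text
clock: 6.5
eef_pos: [0.5112, -0.2629, 0.007]
tcp_rot: [1.895, 2.502, 0.002]
contact_force: [-0.3, 0.0, 4.5]
opening: 0.424
```

Run:
```python
from h import *
p=get_image("side")
save(p,"c.png",(130,200,330,350),4)
plan([.507,-.262,.004],.27)
```

```text
t6.55 pos [ 0.5112 -0.2629  0.007 ] tilt [ 0.003 -0.001 -1.   ] yang 0.274 units [ 0.05  -0.096  0.074] F [-0.7 -0.   4.2] op 0.422 j7 1.1
turn z 0.04
```

View pics/c.png

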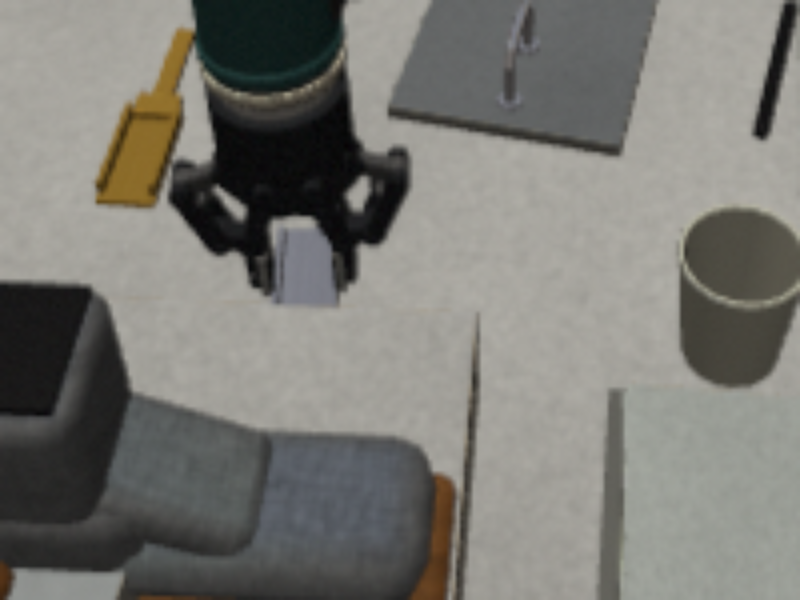

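The view shows the fingers on both lips of the blade at crop px (305, 265), clear of the riser. Now I'll draw it out.

>>> servo_tool --travel '[[0.1, 0, -0.12], [0.6, 0, 0], [0.8, 0, 0], [0.8, 0, 0], [0.8, 0, 0]]' --angular '[[0, 0, 0], [0, 0, 0], [0, 0, 0], [0, 0, 0], [0, 0, 0]]' --gripper '[1, 1, 1, 1, 1]'

```text
clock: 6.97
eef_pos: [0.476, -0.1415, 0.0105]
tcp_rot: [1.897, 2.503, 0.002]
contact_force: [-0.2, 0.7, -1.3]
opening: 0.427
```

>>> servo_tool --travel '[[0.8, 0, 0], [0.3, 0, 0], [0, 0, -0.3], [0, 0, -0.6], [0, 0, -0.6]]' --angular '[[0, 0, 0], [0, 0, 0], [0, 0, 0], [0, 0, 0], [0, 0, 0]]' --gripper '[1, 1, 1, 1, 1]'

```text
clock: 7.38
eef_pos: [0.4644, -0.1015, 0.0711]
tcp_rot: [1.898, 2.503, -0.001]
contact_force: [1.5, 0.2, -1.4]
opening: 0.424
```

Run:
```python
from h import *
p=get_image("side")
save(p,"d.png",(130,150,330,300),4)
plan([.503,.404,.1],0)
```

```text
t7.43 pos [ 0.4673 -0.1025  0.0752] tilt [ 0.007 -0.001 -1.   ] yang 0.272 units [11.955  4.268 -0.626] F [ 0.9 -1.   0.6] op 0.425 j7 0.8
turn z 2.72
```

View pics/d.png

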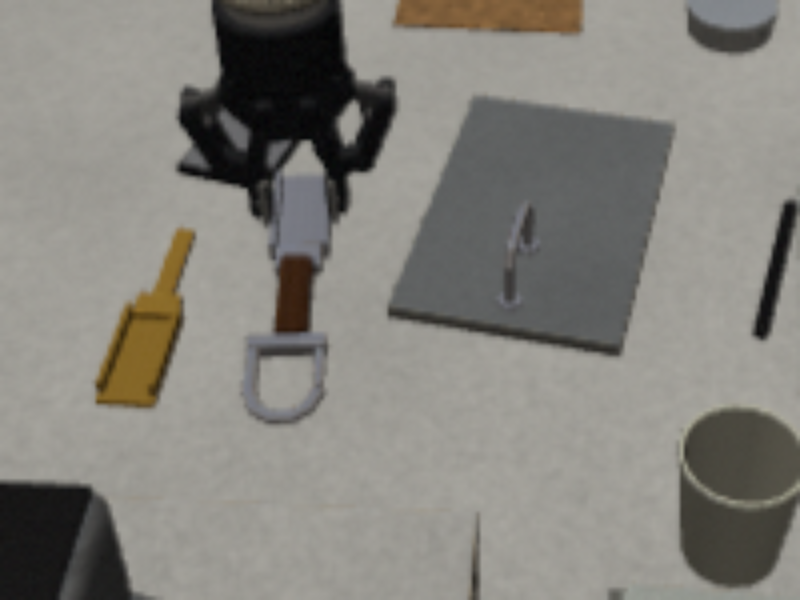

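The horn is fully out and held level, with the hook at crop px (285, 390) and clear of the riser. I'll carry it to the mat.

>>> servo_tool --travel '[[0, 0, -0.3], [0, 0, -0.2], [0, 0, -0.1], [0.5, 0.1, 0], [0.9, 0.1, 0]]' --angular '[[0, 0, 0.9], [0, 0, 0.9], [0, 0, 0.9], [0, 0, 0], [0, 0, 0]]' --gripper '[1, 1, 1, 1, 1]'

```text
clock: 7.85
eef_pos: [0.4737, -0.0491, 0.0957]
tcp_rot: [2.224, 2.212, 0.003]
contact_force: [0.2, 0.5, -1.8]
opening: 0.424
```

>>> servo_tool --travel '[[0.95, 0.1, 0], [0.95, 0.1, 0], [0.95, 0.1, 0], [0.95, 0.1, 0], [0.95, 0.1, 0]]' --angular '[[0, 0, 0], [0, 0, 0], [0, 0, 0], [0, 0, 0], [0, 0, 0]]' --gripper '[1, 1, 1, 1, 1]'

```text
clock: 8.27
eef_pos: [0.4927, 0.1465, 0.0951]
tcp_rot: [2.218, 2.223, 0.004]
contact_force: [1.8, -1.0, -1.3]
opening: 0.425
```

>>> servo_tool --travel '[[0.95, 0.1, 0], [0.95, 0.1, 0], [0.95, 0, 0], [0.95, 0, 0], [0.95, 0, 0]]' --angular '[[0, 0, 0], [0, 0, 0], [0, 0, 0], [0, 0, 0], [0, 0, 0]]' --gripper '[1, 1, 1, 1, 1]'

```text
clock: 8.68
eef_pos: [0.5, 0.3368, 0.0952]
tcp_rot: [2.218, 2.224, 0.003]
contact_force: [0.3, -0.0, -2.2]
opening: 0.424
```

>>> servo_tool --travel '[[0.9, 0, 0], [0.6, 0, 0.1], [0, 0, 0.5], [0, 0, 0.6], [0, 0, 0.5]]' --angular '[[0, 0, 0], [0, 0, 0], [0, 0, 0], [0, 0, 0], [0, 0, 0]]' --gripper '[1, 1, 1, 1, 1]'

```text
clock: 9.1
eef_pos: [0.4997, 0.3957, 0.026]
tcp_rot: [2.216, 2.226, 0.003]
contact_force: [0.6, -0.5, -1.3]
opening: 0.421
```

Run:
```python
from h import *
p=get_image("side")
save(p,"e.png",(200,60,340,165),5)
p=get_image("top")
print([np.round(tip_of(p,q)[0]["xyz"],4) for q in("horn","horn_handle","hook_inside")if tip_of(p,q)])
plan([.503,.404,.012],0)
```

```text
[array([0.495 , 0.3318, 0.0165]), array([0.499 , 0.3183, 0.0249]), array([0.4923, 0.2507, 0.0157])]
t9.50 pos [0.4997 0.396  0.0275] tilt [ 0.002  0.002 -1.   ] yang 0.004 units [0.2   0.083 0.389] F [ 0.1  0.3 -2.2] op 0.423 j7 -0.3
turn z 0.04
```

View pics/e.png

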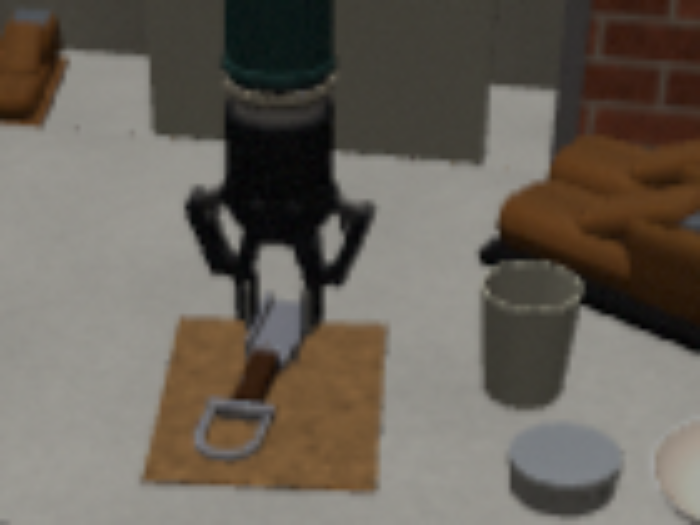

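>>> servo_tool --travel '[[0, 0, 0.2], [0, 0, 0.2], [0, 0, 0], [0, 0, 0], [0, 0, -0.05]]' --angular '[[0, 0, 0], [0, 0, 0], [0, 0, 0], [0, 0, 0], [0, 0, 0]]' --gripper '[1, 1, 1, -0.1, -0.4]'

```text
clock: 9.92
eef_pos: [0.4982, 0.3951, 0.0111]
tcp_rot: [2.217, 2.226, -0.002]
contact_force: [0.2, -0.8, -0.3]
opening: 0.674
```

>>> servo_tool --travel '[[0, 0, 0], [0, 0, 0], [0, 0, 0], [0, 0, -0.7], [0, 0, -0.9]]' --angular '[[0, 0, 0], [0, 0, 0], [0, 0, 0], [0, 0, 0], [0, 0, 0]]' --gripper '[-0.6, -0.6, -0.6, -0.6, -0.6]'

```text
clock: 10.33
eef_pos: [0.4964, 0.3938, 0.0733]
tcp_rot: [2.217, 2.226, -0.011]
contact_force: [0.9, 0.6, 0.8]
opening: 0.796
```

>>> servo_tool --travel '[[0, 0, -0.6], [0, 0, -0.6], [0, 0, 0], [0, 0, 0], [0, 0, 0]]' --angular '[[0, 0, 0], [0, 0, 0], [0, 0, 0], [0, 0, 0], [0, 0, 0]]' --gripper '[-0.6, -0.6, -0.6, -0.6, -0.6]'

```text
clock: 10.75
eef_pos: [0.4979, 0.3954, 0.1231]
tcp_rot: [-2.216, -2.226, 0.001]
contact_force: [-0.1, -0.5, 0.7]
opening: 0.8
```

Run:
```python
from h import *
p=get_image("side");t=get_image("top")
a=p["img"][60:165,200:340,::-1];b=t["img"][160:265,60:200,::-1]
cv2.imwrite("pics/f.png",cv2.resize(np.vstack([a,b]),None,fx=2.8,fy=2.8))
for c in(p,t):
    print([(q,np.round(tip_of(c,q)[0]["xyz"],4)) for q in("horn","horn_handle","hook_inside","horn_blade")if tip_of(c,q)])
    for d in masks_of(c,"horn")[:1]:
        P=np.array([ray(c,x,.012)[:2] for x in np.argwhere(d["mask"])[:,::-1]]).astype(np.float32)
        print(cv2.minAreaRect(P),P.shape)
plan([.499,.3185,.012],0)
```

```text
[('horn', array([0.5011, 0.3326, 0.0011])), ('horn_handle', array([0.4998, 0.3185, 0.0094])), ('hook_inside', array([0.4953, 0.253 , 0.0146])), ('horn_blade', array([0.4987, 0.394 , 0.0099]))]
((0.49679920077323914, 0.33272844552993774), (0.20696842670440674, 0.044025618582963943), 87.49853515625) (258, 2)
[('horn', array([0.4988, 0.3299, 0.0044])), ('horn_handle', array([0.499 , 0.3185, 0.0119])), ('hook_inside', array([0.498 , 0.2542, 0.0102])), ('horn_blade', array([0.5022, 0.3977, 0.0099]))]
((0.49309438467025757, 0.32952386140823364), (0.04472891241312027, 0.2157285511493683), 0.6904950141906738) (908, 2)
t11.75 pos [0.4985 0.3955 0.1237] tilt [ 0.  0. -1.] yang 0.004 units [-1.925  0.005  2.793] F [ 0.6 -0.7  0.3] op 0.801 j7 -0.36
turn z 0.04
```

View pics/f.png

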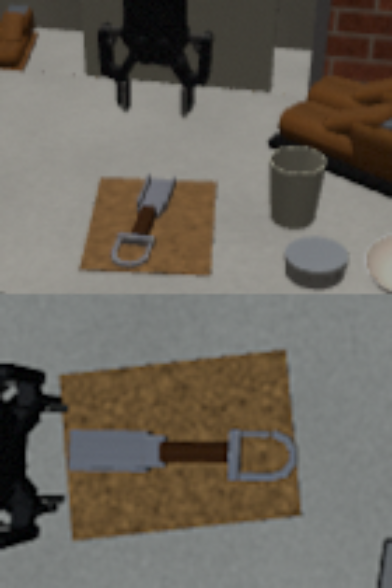

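Both views show the horn lying flat on the mat and released, with the handle at (0.499, 0.3185). I'll grasp the handle now.

>>> servo_tool --travel '[[-0.95, 0, 0.1], [-0.97, 0, 0.2], [0, 0, 0.8], [0, 0, 0.8], [0, 0, 0.6]]' --angular '[[0, 0, 0], [0, 0, 0], [0, 0, 0], [0, 0, 0], [0, 0, 0]]' --gripper '[-0.6, -0.6, -0.6, -0.6, -0.6]' --squeeze 80

```text
clock: 12.17
eef_pos: [0.4985, 0.3178, 0.0223]
tcp_rot: [-2.218, -2.224, 0.001]
contact_force: [-0.4, -0.3, 0.2]
opening: 0.804
```

>>> servo_tool --travel '[[0, 0, 0.17], [0, 0, 0], [0, 0, 0], [0, 0, 0], [0, 0, 0]]' --angular '[[0, 0, 0], [0, 0, 0], [0, 0, 0], [0, 0, 0], [0, 0, 0]]' --gripper '[-0.6, 1, 1, 1, 1]'

```text
clock: 12.58
eef_pos: [0.4997, 0.3194, 0.0185]
tcp_rot: [2.217, 2.226, 0.004]
contact_force: [-1.4, 0.3, -0.2]
opening: 0.234
```

>>> servo_tool --travel '[[0, 0, 0], [0, 0, 0], [0, 0, 0], [0, 0, 0], [0, 0, 0]]' --angular '[[0, 0, 0], [0, 0, 0], [0, 0, 0], [0, 0, 0], [0, 0, 0]]' --gripper '[1, 1, 1, 1, 1]'

```text
clock: 13.0
eef_pos: [0.4998, 0.3195, 0.0189]
tcp_rot: [2.217, 2.226, 0.005]
contact_force: [-1.2, -1.2, 5.5]
opening: 0.183
```

>>> servo_tool --travel '[[0, 0, -0.3], [0, 0, -0.6], [0, 0, -0.6], [0, 0, -0.6], [0, 0, 0]]' --angular '[[0, 0, 0], [0, 0, 0], [0, 0, 0], [0, 0, 0], [0, 0, 0]]' --gripper '[1, 1, 1, 1, 1]'

```text
clock: 13.42
eef_pos: [0.5017, 0.3202, 0.1066]
tcp_rot: [2.217, 2.225, 0.014]
contact_force: [-0.1, 0.9, -1.6]
opening: 0.178
```

Run:
```python
from h import *
p=get_image("top")
print([(q,np.round(tip_of(p,q)[0]["xyz"],4)) for q in("horn","hook_inside","horn_blade","upright_left","upright_right","plinth")if tip_of(p,q)])
# feet of the uprights
save(p,"g.png",(200,140,305,215),7)
plan([.57,.03,.08],0)
```

```text
[('horn', array([0.5036, 0.3322, 0.0915])), ('hook_inside', array([0.502 , 0.2547, 0.0976])), ('horn_blade', array([0.6054, 0.0033, 0.0015])), ('upright_left', array([ 0.6053, -0.0389,  0.0235])), ('upright_right', array([ 0.6068, -0.095 ,  0.026 ])), ('plinth', array([0.6045, 0.0017, 0.0025]))]
t14.07 pos [0.4988 0.3185 0.1006] tilt [-0. -0. -1.] yang 0.004 units [-7.219  1.754  0.517] F [-0.1  0.3 -1.1] op 0.176 j7 -0.24
turn z 0.04
```

View pics/g.png

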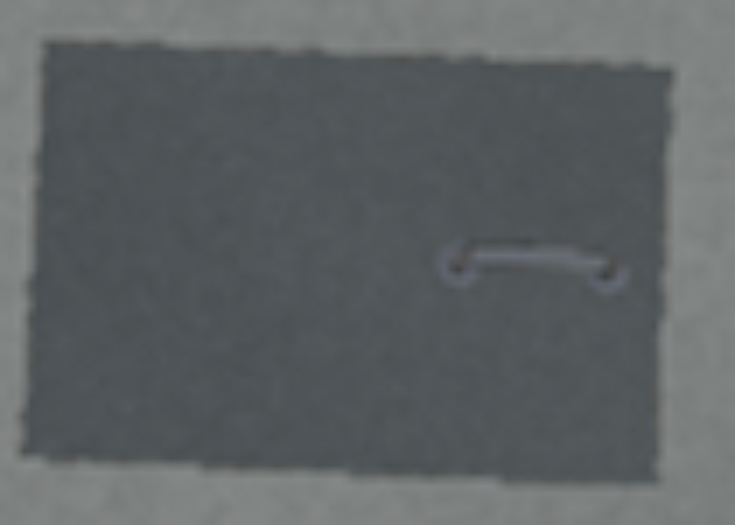

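Upright feet show at crop px (459, 264) and (605, 270), and the plinth is turned about −2°. I'll go beside the hoop on its robot side, with the gate facing +x.

>>> servo_tool --travel '[[-0.92, 0.2, 0], [-0.92, 0.2, 0], [-0.92, 0.2, 0], [-0.92, 0.2, 0], [-0.92, 0.2, 0]]' --angular '[[0, 0, 0], [0, 0, 0], [0, 0, 0], [0, 0, 0], [0, 0, 0]]' --gripper '[1, 1, 1, 1, 1]'

```text
clock: 14.48
eef_pos: [0.5397, 0.1332, 0.101]
tcp_rot: [2.217, 2.226, 0.0]
contact_force: [0.8, 0.5, -1.3]
opening: 0.181
```

>>> servo_tool --travel '[[-0.92, 0.2, 0], [-0.92, 0.2, 0], [-0.92, 0.2, 0], [0, 0, 0.6], [0, 0, 0.6]]' --angular '[[0, 0, 0], [0, 0, 0], [0, 0, 0.2], [0, 0, 0.2], [0, 0, 0]]' --gripper '[1, 1, 1, 1, 1]'

```text
clock: 14.9
eef_pos: [0.566, 0.0208, 0.0539]
tcp_rot: [2.266, 2.171, 0.005]
contact_force: [-1.1, 0.8, -2.2]
opening: 0.181
```

>>> servo_tool --travel '[[0, 0, 0.2], [0, 0, 0], [0, 0, 0], [0, 0, 0]]' --angular '[[0, 0, 0], [0, 0, 0], [0, 0, 0], [0, 0, 0]]' --gripper '[1, 1, 1, 1]'

```text
clock: 15.23
eef_pos: [0.5648, 0.025, 0.0459]
tcp_rot: [2.259, 2.181, 0.002]
contact_force: [-0.6, -0.5, -2.0]
opening: 0.185
```

Run:
```python
from h import *
p=get_image("top");s=get_image("side")
for c in(p,s): print([(q,np.round(tip_of(c,q)[0]["xyz"],4)) for q in("horn","hook_inside","horn_blade","upright_left","upright_right")if tip_of(c,q)])
print("feet",ray(p,(265.6,177.7),.012),ray(p,(286.4,178.6),.012))
a=cv2.resize(p["img"][140:215,200:305,::-1],None,fx=5,fy=5)
b=cv2.resize(s["img"][160:235,215:320,::-1],None,fx=5,fy=5)[:224]
cv2.imwrite("pics/i.png",np.vstack([a,b]))
plan([.567,.023,.028],-.035)
```

```text
[('hook_inside', array([ 0.5606, -0.0431,  0.0334])), ('upright_left', array([ 0.6047, -0.0367,  0.0242])), ('upright_right', array([ 0.7758, -0.0215, -0.0013]))]
[('horn', array([0.5672, 0.0363, 0.0314])), ('hook_inside', array([ 0.5616, -0.0426,  0.0437])), ('horn_blade', array([0.5698, 0.1018, 0.0359])), ('upright_left', array([ 0.6057, -0.0396,  0.0212])), ('upright_right', array([ 0.606 , -0.0929,  0.0235]))]
feet [ 0.60259426 -0.03987968  0.012     ] [ 0.60079777 -0.09486234  0.012     ]
t16.23 pos [0.564  0.0245 0.0449] tilt [ 0. -0. -1.] yang -0.036 units [-0.034  0.077  0.422] F [ 0.3 -0.  -2.2] op 0.182 j7 0.31
turn z -0.01
```

View pics/i.png

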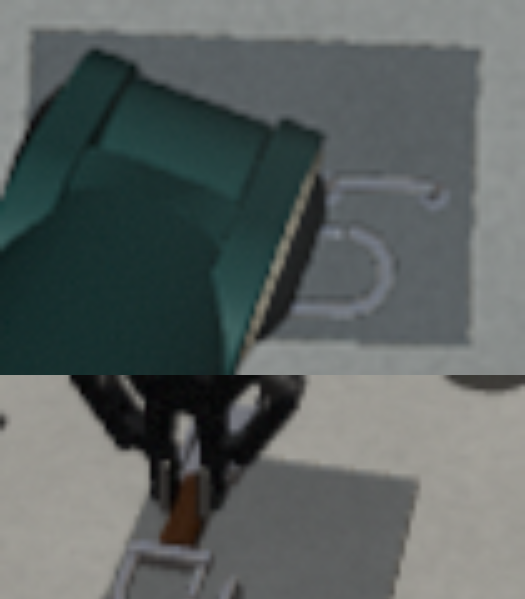

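Run:
```python
from h import *
p=get_image("top")
for uv in((269.4,186.6),(278.8,194)): print(ray(p,uv,.039).round(4))
m=masks_of(p,"horn")
for d in m[:1]:
    P=np.array([ray(p,x,.039)[:2] for x in np.argwhere(d["mask"])[:,::-1]]);print(d["score"],len(P),P.min(0),P.max(0))
```

```text
[ 0.5773 -0.0491  0.039 ]
[ 0.5586 -0.0734  0.039 ]
0.24 682 [0.67694255 0.22612875] [0.75093462 0.30268559]
```

The upright sits at horn x of about 74–76, within the 70–79 window. I'll lower onto the plinth, then push along tool +y.

>>> servo_tool --travel '[[0, 0, 0.2], [0, 0, 0.2], [0, 0, 0.03], [0, 0, 0], [0, 0, 0]]' --angular '[[0, 0, 0], [0, 0, 0], [0, 0, 0], [0, 0, 0], [0, 0, 0]]' --gripper '[1, 1, 1, 1, 1]'

```text
clock: 16.75
eef_pos: [0.5643, 0.0246, 0.0279]
tcp_rot: [-2.261, -2.181, -0.001]
contact_force: [-1.3, 0.0, 6.9]
opening: 0.18
```

>>> servo_tool --travel '[[0, 0.15, 0], [0, 0.15, 0], [0, 0.1, 0], [0, 0.1, 0], [0, 0.1, 0]]' --angular '[[0, 0, 0], [0, 0, 0], [0, 0, 0], [0, 0, 0], [0, 0, 0]]' --gripper '[1, 1, 1, 1, 1]'

```text
clock: 17.17
eef_pos: [0.5854, 0.024, 0.0278]
tcp_rot: [-2.257, -2.177, 0.005]
contact_force: [-12.1, 1.1, 19.2]
opening: 0.178
```

>>> servo_tool --travel '[[0, 0.1, 0], [0, 0.1, 0], [0, 0.1, 0], [0, 0.1, 0], [0, 0.1, 0]]' --angular '[[0, 0, 0], [0, 0, 0], [0, 0, 0], [0, 0, 0], [0, 0, 0]]' --gripper '[1, 1, 1, 1, 1]'

```text
clock: 17.58
eef_pos: [0.6036, 0.0234, 0.0278]
tcp_rot: [-2.255, -2.174, 0.008]
contact_force: [-14.1, 1.9, 21.8]
opening: 0.176
```

>>> servo_tool --travel '[[0, 0.1, 0], [0, 0.05, 0], [0, 0.05, 0], [0, 0, 0]]' --angular '[[0, 0, 0], [0, 0, 0], [0, 0, 0], [0, 0, 0]]' --gripper '[1, 1, 1, 1]'

```text
clock: 17.92
eef_pos: [0.615, 0.0236, 0.0279]
tcp_rot: [-2.258, -2.179, 0.0]
contact_force: [-6.1, 2.7, 10.9]
opening: 0.177
```

Run:
```python
from h import *
p=get_image("top");s=get_image("side")
for c in(p,s): print([(q,np.round(tip_of(c,q)[0]["xyz"],4)) for q in("horn","hook_inside","upright_left","upright_right")if tip_of(c,q)])
a=cv2.resize(p["img"][150:210,240:310,::-1],None,fx=7,fy=7)
b=cv2.resize(s["img"][180:230,230:300,::-1],None,fx=7,fy=7)[:180*2]
cv2.imwrite("pics/k.png",np.hstack([a[:350],b[:350]])[:, :800] if False else np.vstack([a[:300],b[:300]]))
plan([.615,.023,.028],-.035)
```

```text
[('horn', array([0.5065, 0.3365, 0.0041])), ('hook_inside', array([ 0.6089, -0.0432,  0.0172])), ('upright_left', array([ 0.6042, -0.0351,  0.0254])), ('upright_right', array([ 0.6053, -0.0945,  0.0254]))]
[('horn', array([0.6163, 0.0364, 0.0118])), ('hook_inside', array([ 0.6098, -0.0447,  0.0237])), ('upright_left', array([ 0.6056, -0.0426,  0.0217])), ('upright_right', array([0.6188, 0.0336, 0.0099]))]
t18.82 pos [0.615  0.0236 0.0279] tilt [-0.002  0.002 -1.   ] yang -0.035 units [-0.016  0.001 -0.002] F [-4.5  2.  10.8] op 0.176 j7 0.32
turn z -0.0
```

View pics/k.png

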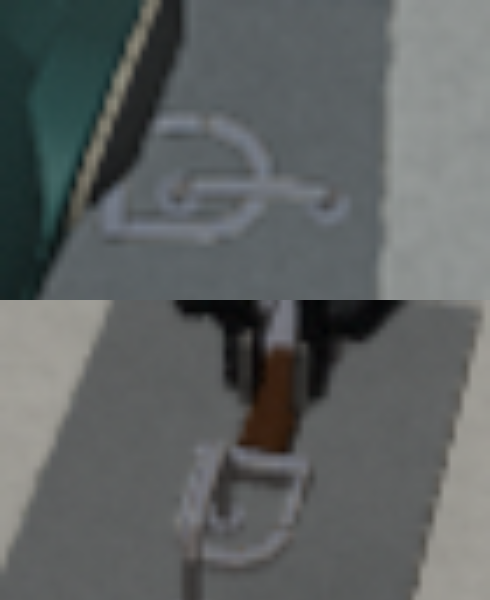

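The upright is inside the hook at about y −9, and the gate line looks shut. I'll push about 4 mm more to be sure, ease back, and recheck.

>>> servo_tool --travel '[[0, 0.05, 0], [0, 0.05, 0], [0, 0.03, 0], [0, 0, 0], [0, 0, 0]]' --angular '[[0, 0, 0], [0, 0, 0], [0, 0, 0], [0, 0, 0], [0, 0, 0]]' --gripper '[1, 1, 1, 1, 1]'

```text
clock: 19.23
eef_pos: [0.6205, 0.0229, 0.0279]
tcp_rot: [-2.259, -2.18, 0.0]
contact_force: [-4.6, 1.3, 10.1]
opening: 0.178
```

>>> servo_tool --travel '[[0, -0.05, 0], [0, -0.05, 0], [0, 0, -0.02], [0, 0, 0], [0, 0, 0]]' --angular '[[0, 0, 0], [0, 0, 0], [0, 0, 0], [0, 0, 0], [0, 0, 0]]' --gripper '[1, 1, 1, 1, 1]'

```text
clock: 19.65
eef_pos: [0.6167, 0.0226, 0.028]
tcp_rot: [-2.261, -2.18, 0.001]
contact_force: [0.3, -0.5, 1.2]
opening: 0.182
```

Run:
```python
from h import *
p=get_image("top")
print(tip_of(p,"hook_inside")[:1],[d["xyz"] for d in tip_of(p,"upright_left")][:1])
cv2.imwrite("pics/l.png",cv2.resize(p["img"][150:205,245:300,::-1],None,fx=10,fy=10,interpolation=cv2.INTER_CUBIC))
plan([.615,.023,.028],-.035)
```

```text
[{'xyz': [0.6118, -0.0437, 0.0177], 'score': 0.55}] [[0.6826, 0.3874, 0.0003]]
t19.80 pos [0.6166 0.0226 0.028 ] tilt [-0.001 -0.    -1.   ] yang -0.036 units [ 0.009 -0.041  0.001] F [-0.3  1.  -1.2] op 0.18 j7 0.32
turn z -0.01
```

View pics/l.png

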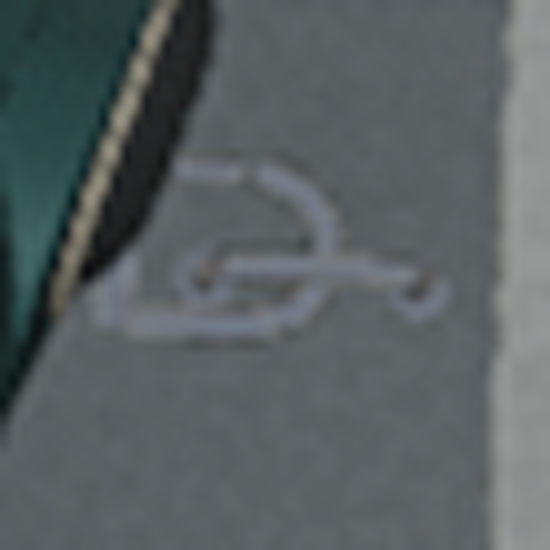

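The picture shows the gate at (180–245, 170) in line with the nose, and the upright foot at (205, 275) inside the hook. Side force is gone, so I'll release.

>>> servo_tool --travel '[[0, 0, 0], [0, 0, 0], [0, 0, 0], [0, 0, 0], [0, 0, 0]]' --angular '[[0, 0, 0], [0, 0, 0], [0, 0, 0], [0, 0, 0], [0, 0, 0]]' --gripper '[0.5, 0.3, 0.1, -0.1, -0.1]'

```text
clock: 20.22
eef_pos: [0.6172, 0.0226, 0.0285]
tcp_rot: [2.261, 2.181, 0.0]
contact_force: [-0.7, 0.6, 0.0]
opening: 0.554
```

>>> servo_tool --travel '[[0, 0, 0], [0, 0, -0.2], [0, 0, -0.5], [0, 0, -0.8], [0, 0, -0.9]]' --angular '[[0, 0, 0], [0, 0, 0], [0, 0, 0], [0, 0, 0], [0, 0, 0]]' --gripper '[-0.1, -0.1, -0.1, -0.1, -0.1]'

```text
clock: 20.63
eef_pos: [0.6159, 0.0224, 0.1247]
tcp_rot: [-2.26, -2.18, 0.005]
contact_force: [0.6, 0.6, -0.2]
opening: 0.548
```

>>> servo_tool --travel '[[0.8, 0, -0.6], [0.8, 0, -0.6], [0.8, 0, -0.6], [0.8, 0, -0.6], [0.5, 0, 0]]' --angular '[[0, 0, 0], [0, 0, 0], [0, 0, 0], [0, 0, 0], [0, 0, 0]]' --gripper '[-0.1, -0.1, -0.1, -0.1, -0.1]'

```text
clock: 21.05
eef_pos: [0.6248, 0.1752, 0.2264]
tcp_rot: [2.256, 2.184, 0.014]
contact_force: [1.4, -0.8, 0.2]
opening: 0.549
```

Run:
```python
from h import *
p=get_image("top");s=get_image("side")
for c in(p,s): print([(q,np.round(tip_of(c,q)[0]["xyz"],4)) for q in("horn","horn_handle","hook_inside","horn_blade","upright_left","polish_tin","phone","plain_shoehorn","pen")if tip_of(c,q)],[np.round(d["xyz"],3) for d in tip_of(c,"cup_a")])
a=cv2.resize(p["img"][140:215,200:305,::-1],None,fx=5,fy=5)
b=cv2.resize(s["img"][160:235,215:320,::-1],None,fx=5,fy=5)[:224]
cv2.imwrite("pics/m.png",np.vstack([a,b]))
plan([.615,.023,.028])
```

```text
[('horn', array([0.6172, 0.0327, 0.0136])), ('horn_handle', array([0.6168, 0.022 , 0.0241])), ('horn_blade', array([0.6222, 0.0982, 0.0183])), ('upright_left', array([ 0.6058, -0.038 ,  0.0237])), ('plain_shoehorn', array([ 0.3651, -0.113 , -0.0005])), ('pen', array([ 0.7797, -0.0184,  0.0008]))] [array([ 0.763, -0.25 , -0.001])]
[('horn', array([0.6173, 0.035 , 0.0123])), ('horn_handle', array([0.6184, 0.0247, 0.0172])), ('hook_inside', array([ 0.6039, -0.0931,  0.0231])), ('horn_blade', array([ 0.681 ,  0.3904, -0.0007])), ('upright_left', array([ 0.6042, -0.0438,  0.0228])), ('polish_tin', array([ 7.196e-01,  2.683e-01, -3.000e-04])), ('phone', array([ 0.3702,  0.0701, -0.0004])), ('plain_shoehorn', array([ 3.649e-01, -1.118e-01,  2.000e-04])), ('pen', array([ 0.6043,  0.0036, -0.0023]))] [array([ 0.683,  0.387, -0.001]), array([ 0.767, -0.251,  0.002])]
t22.90 pos [0.6225 0.1705 0.2205] tilt [ 0.  0. -1.] yang -0.036 units [-3.692 -0.054  4.813] F [-0.2 -0.1  0.6] op 0.555 j7 -0.05
```

View pics/m.png

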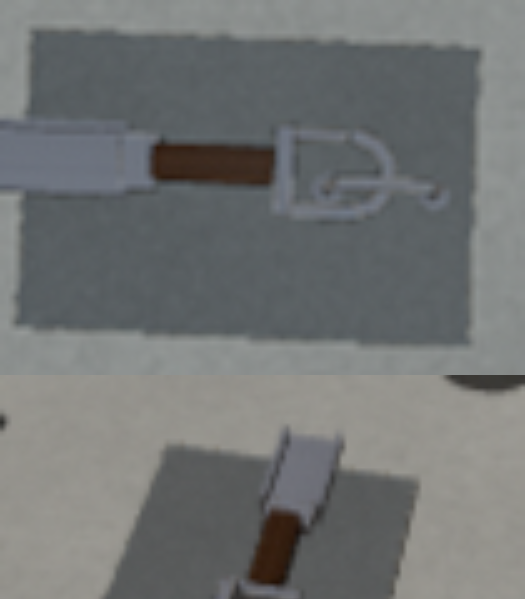

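The gate shows shut as a straight bar at px (295–345, 132), the upright at (327, 187) is inside the hook, and the horn lies flat and free.

```bash
python3 -c "
from cell import *
print(job_done())"
```

```text
the job is handed in; nothing more can be done
None
```

The shoehorn is clipped to the hoop's left upright, lying flat on the plinth and let go. I handed the job in at about 23 s on the robot clock; no verdict is reported.

**What I did:** I drew the shoehorn out by its blade, laid it flat on the cork mat and let it go. Then I took it by the handle and pushed the gate against the upright until the upright passed the gate's end. I pushed about 4 mm further to be sure, eased back and released.

**Last checks:**
- **Clip:** the final top view shows the upright inside the hook and the gate bar in line with the nose, so it looks shut. I could not read the gate angle directly.
- **Position:** the handle measured about 17–24 mm above the table, under the 40 mm limit.
- **Bystanders:** everything found again was within a few millimetres of where it started. In the last pictures the tin, phone and one cup were found in the side view only.
- **Disagreements:** a few network reports were false. In the final side view, `hook_inside` came back at the other upright and `horn_blade` at a cup; I discarded these against the pictures.

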